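Load a covered dish under the sprung hold-down of a bench shaker

ROBOT

A 6-joint arm with a two-finger parallel gripper is mounted at the origin on a cart in front of the work surface, level with it; the furniture and walls round the work are solid. World frame = base frame: x ahead of the robot, y to its left, z up, the work surface at z = 0. Lengths are in mm, angles in rad, forces in N, time in s.
With the tool pointing down it reaches from about 275 to 1000 mm from the base axis. Payload 8.4 kg.
Tool frame: the origin (TCP) lies at the very end of the fingers, on their centre line; the grasp point (between the pads) lies 19 mm behind it; z points along the fingers, y is the direction in which the jaws open and shut (so a half turn about z gives the same grasp; the last joint's range is limited). The gripper opens to 85 mm and grips with 20 to 120 N. Pads are 22 mm wide; open, the fingers measure 114 mm over their backs; the gripper's body (76 mm by 85 mm) begins 54 mm behind the grasp point. The pads swing forward as they close: fully open they stand 13 mm farther back than shut.
Start: joints at [1.306, 0.353, 1.633, -0, 1.155, -0.002], TCP at [162.364, 603.544, 200.681] pointing down, gripper open.
Joint ranges: [-2.63, 2.63], [-0.92, 2.1], [0.06, 2.66], [-1.3, 4.44], [0, 2.69], [-3.02, 3.02]. Speed limits (rad/s): [2.22, 2.22, 2.79, 3.14, 3.14, 3.14].

INTERFACE

Orientations are given as [roll, pitch, yaw] about the fixed x, y, z axes, in that order (R = Rz(yaw) Ry(pitch) Rx(roll)).
In Python, from rig import sense, grab_frame, get_calibration, sign_off, boxes_of, trace gives the robot as it stands.
- The arm moves only by the tool servo_tool, never from a script. Its argument "rows" is a list of rows, each a list of 3 entries, a list of its own where there are three numbers: the finger opening in mm, from 0 to 85.4, then the shift along the tool's x, y, z in mm, then the turn, a rotation vector about the tool's x, y, z in degrees. A call has 1 to 8 rows; each row shifts and turns the commanded pose from where the row before left it, along the tool's axes as they then stand; what a row does not reach is not made up. A row lasts 1/8 s, in which the tool goes at most 62.5 mm and 10.7 degrees, less where a joint would pass 70% of its speed; a pose out of reach is approached as far as the arm can. A call is refused whole if a number of a shift passes 62.5 or a number of a turn 10.7, either way. A call with a gripper value outside its range is refused whole. The fingers move at their own pace and stop on an object; "force" is the grip in N (left out, the last holds). Time passes only in rows, so rows that do not move let the fingers close. It gives the time, the measured TCP pose, the force and the opening at its end, in the units of the state.
- sense(): the state, without advancing time (a new reading comes with each control period).
- grab_frame(name): name is "side" or "top"; returns the picture (400x640x3 uint8, blue, green, red); there is no depth.
- get_calibration(name): a dict with "intrinsics" (3x3 intrinsics, pixels), "world_to_cam" (4x4, takes a point from world to camera coordinates). Camera axes: x right, y down, z forward; pixel columns grow to the right and rows downward; lengths in mm; the calibration is good to about 2 mm. A picture is of the moment at which its call begins. get_calibration takes no time and is no camera call.
- sign_off(): hands the job in, once; it reports no verdict.
Trained networks look in the newest picture that a camera, given by its name, has taken for a name from the list of things; names that differ only in an ending like _2 or _b are one class to them, and where a whole thing is asked for, a point or a joint stands for the part that bears it (a point fixed in the world has none). Each returns a list of dicts, best first, with "conf" (0 to 1); they miss things now and then, are a little off and sometimes report something else, mostly with a low value. They report only what shows in the picture. A call takes as long as a camera call. They do not tell look-alikes from the thing itself.
- boxes_of(camera, thing): "centre" ([x, y, z] in mm, in the coordinates of the camera as it stood for that picture, good to about 4 mm: the middle of the surface that is visible of it).
- trace(camera, thing): "mask" (400x640 bool, what is visible of it).
The state is a dict: "clock": time; "qpos": joint angles; "qvel": joint speeds; "joint_efforts": joint torques, N m; "eef_pos": TCP position; "tcp_rot": TCP orientation; "contact_force": force on the tool from outside, world axes, zero at the start; "wrist_torque": the same for the moment, N m; "opening": opening from 0.0 (shut) to 1.0 (fully open).
Only numpy, scipy, OpenCV 4.12 (cv2) and the standard library are available. Lean on these libraries where they do the work, as an engineer would, in place of code of your own. Each camera call takes 0.05 s, during which the arm holds its last target. There are 200 camera calls.

TASK

On the small bench shaker, where a covered petri dish stands at the front of the nest: with one fingertip press down the thumb bar along the left side of the nest and hold it, so that the sprung hold-down flap stands open, and with the other fingertip push the dish along the nest, under the open flap, fully home against the back stop; the flap must not touch the dish before it is home. Then let the bar come up so that the flap closes onto the lid and clamps the dish. Only push the dish, never lift it, and leave the other loose things where they are.

Things in the scene. Friction and masses are not known exactly. Their poses are not given: they have to be found in the camera images.
- shaker: white bench shaker, fixed; housing 160 x 132 mm, flat aluminium platform 172 x 140 mm on top at z = 0.055 (does not move here). Origin under its centre on the table; x = loading direction (its panel with the knob is on the -x side), y = left, z up. On the platform are the grey nest for one dish and the sprung steel hold-down
- nest_home (a point): where the dish's origin is when home: on the nest floor at (0.030, -0.018, 0.063) in the shaker's frame. The nest is a smooth channel along x, floor z = 0.063, open in front (x = -0.086), back stop's face at x = 0.060 (11 mm high), rails at y = -0.054 (9 mm high) and 0.018 (7 mm). Home = dish's centre at most 8 mm short of this point in x
- dish: the petri dish with lid to be loaded: round, 61 mm across, 14 mm tall, about 25 g, pale. It stands in the nest in front of the flap and slides freely between the rails (72 mm apart). Origin at the centre of its underside. Only to be pushed, never lifted
- hold_down (a joint): opening of the hold-down, rad: one bent steel part, spring-closed, hinged along the shaker's x at y = 0.0265, z = 0.077: flap over the nest on the right, thumb bar on the left. 0 = shut (blocks the dish, which cannot push it open); 0.13 = pad resting on a dish; above 0.3 the flap clears the dish; 0.8 = end stop. Let go, it shuts in 0.2 s
- flap (a point): middle of the flap's rubber pad (underside), which moves with the flap. The flap is a plate 33 mm wide, x = 0.026 to 0.059 in the shaker's frame, reaching from the hinge to y = -0.040; a dish at home sticks out 26 mm in front of it. Open at 0.7 rad, its free end stands about 50 mm above the nest floor
- thumb_bar (a point): middle of the thumb bar's ribbed top face, 26 mm left of the hinge (moves with it). Plate 138 mm long, x = -0.078 to 0.060 in the shaker's frame, 38 mm wide, y = 0.028 to 0.065. Shut, this point is 25 mm above the nest floor, open at 0.7 rad 7 mm: the height to push the dish's rim. Pressing here takes 3 to 7 N; a fingertip may slide along the bar
- dish_b: another covered petri dish, 61 mm across, 14 mm tall, on the table; leave it. Origin under its centre
- dish_c: a third covered petri dish, 61 mm across, 14 mm tall, on the table; leave it. Origin under its centre
- bench_timer: round white bench timer with a black knob, 64 mm across, 49 mm tall; leave it. Origin under its centre
Things that resemble listed ones, but are neither listed nor needed, are in the scene too. Leave any blue look-alike of the dish alone.

How it is judged (in metres and radians):
On the way, in this order (a step that is already met when the one before it is completed fails the run):
1. a finger holds the hold-down open while the dish is still in front of it (value of joint hold_down above 0.3 rad and contact force between the fingers and hold_down above 0.3 N and x of dish in the frame of shaker below 0.005 m), for 0.2 s.
2. the dish is home with the hold-down still held open by a finger (value of joint hold_down above 0.3 rad and contact force between the fingers and hold_down above 0.3 N and x of dish in the frame of shaker above 0.022 m), for 0.1 s.
At the end, for the whole second after the job is handed in: the dish lies flat on the nest floor with its centre no more than 8 mm short of home (against the back stop), and the released flap rests on its lid with its spring force (more than 0.5 N, opening 0.06 to 0.22 rad), all at rest (x of dish in the frame of shaker between 0.022 and 0.036 m and z of dish in the frame of shaker between 0.06 and 0.066 m and angle between dish's own z axis and vertical below 0.1 rad and contact force between hold_down and dish above 0.5 N and value of joint hold_down between 0.06 and 0.22 rad and linear speed of dish below 0.01 m/s); the robot touches nothing.
It fails at once if the flap touches the dish (over 0.5 N) while the dish is still more than 10 mm short of home (contact force between hold_down and dish above 0.5 N and x of dish in the frame of shaker below 0.02 m).
It fails at once if the dish is lifted more than 6 mm off the nest floor or tipped by more than 0.2 rad (z of dish in the frame of shaker above 0.069 m or angle between dish's own z axis and vertical above 0.2 rad).
It fails at once if another loose thing is moved by more than 20 mm (distance of any of dish_b, dish_c, bench_timer from where it was at the start of the episode above 0.02 m).
It also fails if it takes over 54 s, if anything falls off the work surface, if the arm or the gripper's body presses on something with over 40 N, if the wrist force passes 120 N, or if a joint passes its speed limit or range.

## Working session

There is one attempt and no reset: what is moved stays moved. The work goes in short steps, Python scripts to look and compute and a tool call to move; the robot and the scene stay as the last step left them, time stands still between calls to the robot, and variables do not carry over. Pictures are saved under pics/ and viewed, about 8 in all and at most 12, crops included, and the job is handed in when it is done.

Besides the shell and the picture viewer there is one more tool, called after "Request:" as a command line: name --argument value ..., lists and objects as JSON in quotes. servo_tool: Moves the arm, as the interface text tells. Its arguments: {"type":"object","properties":{"rows":{"type":"array","items":{"type":"array"}},"force":{"type":"number"}},"required":["rows"]}

```bash
mkdir -p pics; cat > h.py <<'E'
import numpy as np,cv2
from rig import *
def cal(c):
    k=get_calibration(c);return np.array(k["intrinsics"]),np.array(k["world_to_cam"])
def w(c,p):
    K,T=cal(c);return (np.linalg.inv(T)@np.r_[p,1])[:3]
def px(c,P):
    K,T=cal(c);q=K@(T@np.r_[P,1])[:3];return q[:2]/q[2]
def ray(c,uv,z):
    K,T=cal(c);Ti=np.linalg.inv(T);d=Ti[:3,:3]@np.linalg.inv(K)@np.r_[uv,1];o=Ti[:3,3];return o+d*(z-o[2])/d[2]
E
python3 - <<'E'
from h import *
for c in("top","side"):
    im=grab_frame(c);cv2.imwrite(f"pics/{c}0.png",im)
    print(c,np.linalg.inv(cal(c)[1])[:3,3].round())
    for t in("shaker","dish","hold_down","flap","thumb_bar","bench_timer"):
        for b in boxes_of(c,t)[:4]:
            p=w(c,b["centre"]);print(t,round(b["conf"],2),p.round(0),px(c,p).round())
s=sense();print(s)
E
```

```text
top [ 4.570e+02 -1.000e+00  1.034e+03]
shaker 0.67 [617.  93.  65.] [269. 159.]
dish 0.91 [ 638. -114.    9.] [347. 154.]
dish 0.84 [ 596. -178.   13.] [370. 169.]
dish 0.78 [606.  56.  75.] [283. 162.]
hold_down 0.61 [632. 120.  88.] [257. 152.]
flap 0.77 [628. 119.  81.] [258. 154.]
thumb_bar 0.88 [631. 119.  82.] [258. 152.]
bench_timer 0.89 [ 675. -223.   36.] [388. 138.]
side [463. 754. 467.]
shaker 0.78 [614. 130.  58.] [268. 249.]
dish 0.8 [342. 191.  13.] [408. 295.]
dish 0.76 [605.  70.  76.] [277. 227.]
dish 0.69 [ 639. -114.   13.] [278. 213.]
dish 0.6 [ 594. -167.   19.] [298. 203.]
hold_down 0.82 [632. 120.  83.] [259. 235.]
hold_down 0.32 [616. 131.  55.] [267. 251.]
flap 0.75 [637. 124.  87.] [256. 234.]
thumb_bar 0.55 [635. 126.  87.] [257. 235.]
bench_timer 0.77 [ 669. -209.   24.] [273. 194.]
{'clock': 0.7, 'qpos': array([ 1.30559300e+00,  3.52957802e-01,  1.63342071e+00,  3.79642491e-05,
        1.15519001e+00, -2.42654087e-03]), 'qvel': array([-1.07433177e-03, -1.86102955e-04, -1.12111189e-04,  2.08749453e-06,
       -1.56777558e-04, -2.30601900e-06]), 'joint_efforts': array([-2.66926443e-03, -6.05016303e+01, -3.42376828e+01, -6.80920357e-05,
        9.37670302e-04,  1.16394557e-05]), 'eef_pos': array([162.35454261, 603.54122372, 200.6984661 ]), 'tcp_rot': array([ 3.14156843e+00, -3.46741166e-05,  2.87880054e+00]), 'contact_force': array([-0.26410276,  0.10939474,  0.51698305]), 'wrist_torque': array([ 0.02001592, -0.01291115, -0.05117958]), 'opening': 1.0031282551466685}
```

```bash
python3 - <<'E'
import cv2,numpy as np
a=cv2.imread("pics/top0.png")[90:230,200:340];b=cv2.imread("pics/side0.png")[170:310,190:340]
f=lambda i:cv2.resize(i,(400*i.shape[1]//i.shape[1],400*i.shape[0]//i.shape[1]),interpolation=cv2.INTER_CUBIC)
A=f(a);B=f(b);h=min(A.shape[0],B.shape[0])
cv2.imwrite("pics/c0.png",np.hstack([A[:h],B[:h]]));print(400/140,400/150)
E
```

```text
2.857142857142857 2.6666666666666665
```

View pics/c0.png

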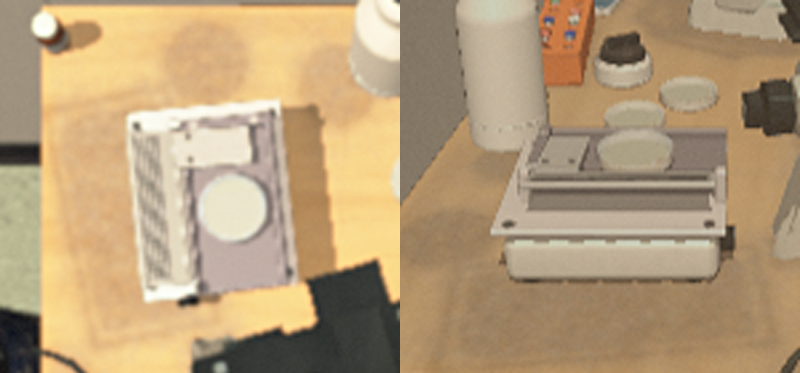

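View pics/side0.png

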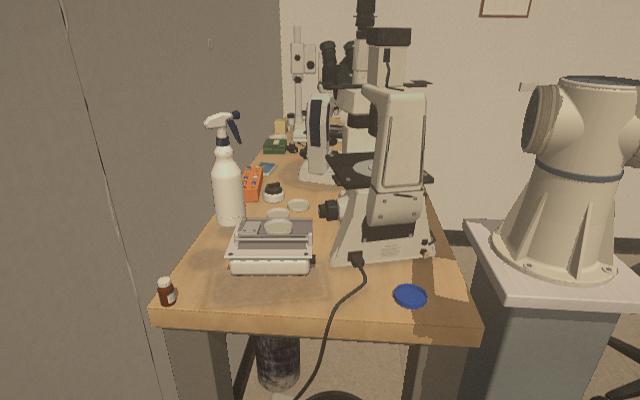

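```bash
python3 - <<'E'
from h import *
im=cv2.imread("pics/top0.png")
m=trace("top","shaker");print([x["conf"] for x in m]);M=m[0]["mask"].astype(np.uint8)
for b in trace("top","hold_down")[:1]: M|=b["mask"]
r=cv2.minAreaRect(cv2.findNonZero(M));print(r,cv2.boxPoints(r))
C=[(127,112),(280,100),(298,282),(147,300)]
P=np.array([ray("top",(u/2.857+200,v/2.857+90),55)for u,v in C]);print(P.round(),P.mean(0).round(1))
print(np.linalg.norm(P-np.roll(P,-1,0),axis=1).round())
print([np.degrees(np.arctan2(*(d[1::-1]))).round(1) for d in (P[0]-P[3],P[1]-P[2])],[np.degrees(np.arctan2(-d[0],d[1])).round(1) for d in (P[0]-P[1],P[3]-P[2])])
# rough
for n in("side",):
  m=trace(n,"shaker")[0]["mask"].astype(np.uint8);r=cv2.minAreaRect(cv2.findNonZero(m));print(r)
cv2.imwrite("pics/t1.png",cv2.resize(im,(800,500)))
E
```

```text
[0.67]
((273.8465576171875, 160.46534729003906), (69.5531005859375, 55.12506103515625), 84.2894058227539) [[242.9604  128.60396]
 [297.81192 123.11882]
 [304.73273 192.32674]
 [249.8812  197.81187]]
[[697. 157.  55.]
 [707.  17.  55.]
 [540.   3.  55.]
 [525. 139.  55.]] [617.2  78.9  55. ]
[140. 168. 137. 173.]
[np.float64(5.9), np.float64(5.0)] [np.float64(4.3), np.float64(6.2)]
((269.5, 245.5), (59.0, 91.0), 90.0)
```

View pics/t1.png

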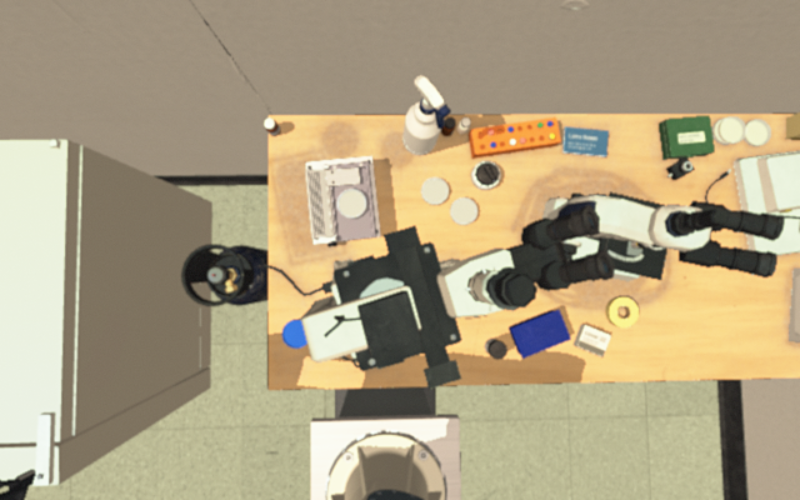

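```bash
python3 - <<'E'
from h import *
print("tcp",px("top",[162,603,200]),px("top",[0,0,0]),px("side",[0,0,0]),px("side",[0,0,400]),px("side",[162,603,200]))
for n,u in dict(bl=(335,258),br=(430,250),knob=(320,210),basebackR=(436,240)).items(): print(n,ray("side",u,0).round(),ray("side",u,60).round())
# head triangulation: match candidates
for name,us,ut in [("headTopL",(372,28),None),("headTopR",(410,30),None),("armTopL",(372,85),None),("armTopR",(425,95),None),("stageL",(328,160),None),("stageR",(430,180),None)]:
  K,T=cal("side");Ti=np.linalg.inv(T);d=Ti[:3,:3]@np.linalg.inv(K)@np.r_[us,1];o=Ti[:3,3]
  print(name,[ (o+d*(y-o[1])/d[1]).round().tolist() for y in (100,50,0,-50)])
for n,u in dict(headcorner1=(305,322),h2=(413,290),h3=(420,340),h4=(315,360),stg1=(325,270),stg2=(415,230),stg3=(435,240),stg4=(460,340),stg5=(370,365),stg6=(455,380)).items():
  u=np.array(u)*.8; print(n,[ray("top",u,z).round()[:2].tolist() for z in (150,250,350,450,550)])
E
```

```text
tcp [ 18.17894612 366.42988878] [307.7961713  393.73089874] [548.5208011  252.71860673] [609.08682133  65.61266312] [818.9349336  503.70091338]
bl [481.  64.  -0.] [479. 152.  60.]
br [267.  12.   0.] [292. 108.  60.]
knob [ 533. -166.    0.] [524. -47.  60.]
basebackR [245. -33.   0.] [273.  68.  60.]
headTopL [[433.0, 100.0, 458.0], [431.0, 50.0, 457.0], [429.0, 0.0, 457.0], [426.0, -50.0, 456.0]]
headTopR [[374.0, 100.0, 456.0], [367.0, 50.0, 455.0], [361.0, 0.0, 454.0], [354.0, -50.0, 453.0]]
armTopL [[427.0, 100.0, 372.0], [425.0, 50.0, 365.0], [422.0, 0.0, 357.0], [419.0, -50.0, 350.0]]
armTopR [[339.0, 100.0, 358.0], [329.0, 50.0, 349.0], [320.0, 0.0, 341.0], [310.0, -50.0, 333.0]]
stageL [[499.0, 100.0, 238.0], [501.0, 50.0, 221.0], [504.0, 0.0, 203.0], [507.0, -50.0, 186.0]]
stageR [[310.0, 100.0, 206.0], [299.0, 50.0, 186.0], [287.0, 0.0, 166.0], [275.0, -50.0, 146.0]]
headcorner1 [[374.0, 143.0], [384.0, 126.0], [393.0, 110.0], [402.0, 94.0], [412.0, 77.0]]
h2 [[430.0, -57.0], [433.0, -51.0], [436.0, -45.0], [439.0, -38.0], [442.0, -32.0]]
h3 [[338.0, -69.0], [351.0, -61.0], [365.0, -53.0], [378.0, -46.0], [392.0, -38.0]]
h4 [[305.0, 125.0], [322.0, 110.0], [339.0, 96.0], [357.0, 82.0], [374.0, 68.0]]
stg1 [[469.0, 106.0], [468.0, 94.0], [467.0, 81.0], [465.0, 69.0], [464.0, 57.0]]
stg2 [[542.0, -63.0], [533.0, -56.0], [523.0, -49.0], [513.0, -42.0], [504.0, -35.0]]
stg3 [[523.0, -100.0], [515.0, -89.0], [508.0, -78.0], [501.0, -67.0], [493.0, -55.0]]
stg4 [[336.0, -143.0], [350.0, -127.0], [364.0, -111.0], [377.0, -95.0], [391.0, -79.0]]
stg5 [[294.0, 24.0], [312.0, 21.0], [331.0, 18.0], [349.0, 15.0], [368.0, 13.0]]
stg6 [[263.0, -132.0], [285.0, -117.0], [307.0, -103.0], [329.0, -88.0], [351.0, -73.0]]
```

Request:
servo_tool --rows '[[60,[0,0,-30],[0,0,0]],[60,[0,0,-30],[0,0,0]],[60,[0,0,-30],[0,0,0]],[60,[0,0,-30],[0,0,0]],[60,[0,0,-30],[0,0,0]],[60,[0,0,-30],[0,0,0]],[60,[0,0,0],[0,0,0]]]'

```text
clock: 1.72
eef_pos: [162.6, 604.6, 383.4]
tcp_rot: [3.137, 0.0, 2.879]
contact_force: [0.2, -0.6, -1.1]
opening: 0.702
```

```bash
cat > st.py <<'E'
from h import *
s=sense();np.set_printoptions(suppress=True,precision=4)
print(s["clock"],s["qpos"],s["eef_pos"].round(1),s["tcp_rot"],s["contact_force"].round(1),s["opening"])
E
python3 st.py
```

```text
1.725 [ 1.3056  0.2394  1.3938  0.      1.5039 -0.0024] [162.6 604.6 383.4] [3.137  0.     2.8788] [ 0.2 -0.6 -1.1] 0.7024788729473543
```

Request:
servo_tool --rows '[[60,[0,-40,0],[0,0,0]],[60,[0,-40,0],[0,0,0]],[60,[0,0,0],[0,0,0]]]'

```text
clock: 2.1
eef_pos: [141.0, 524.2, 380.3]
tcp_rot: [-3.141, -0.0, 2.879]
contact_force: [-0.0, 0.2, -0.7]
opening: 0.702
```

```bash
python3 st.py
```

```text
2.1 [ 1.3052  0.1001  1.5668  0.      1.4757 -0.0027] [141.  524.2 380.3] [-3.1406 -0.      2.8788] [-0.   0.2 -0.7] 0.7017742512612163
```

Request:
servo_tool --rows '[[60,[0,0,0],[8,0,0]],[60,[0,0,0],[8,0,0]],[60,[0,0,0],[0,10,0]],[60,[0,0,0],[0,10,0]],[60,[0,0,0],[0,0,0]]]'

```text
clock: 2.72
eef_pos: [144.1, 526.1, 378.5]
tcp_rot: [-2.842, -0.336, 2.773]
contact_force: [-0.3, 0.3, -0.5]
opening: 0.701
```

```bash
python3 st.py
```

```text
2.725 [ 1.1047  0.3089  1.3875  0.2953  1.7811 -0.1359] [144.1 526.1 378.5] [-2.8421 -0.3358  2.773 ] [-0.3  0.3 -0.5] 0.7012506734984754
```

```bash
cat > kin.py <<'E'
import numpy as np
from scipy.spatial.transform import Rotation as R
from scipy.optimize import least_squares
D=[([1.30559,.35296,1.63342,0,1.15519,-.00243],[162.36,603.54,200.7],[3.14157,0,2.8788]),
([1.3056,.2394,1.3938,0,1.5039,-.0024],[162.6,604.6,383.4],[3.137,0,2.8788]),
([1.3052,.1001,1.5668,0,1.4757,-.0027],[141,524.2,380.3],[-3.1406,0,2.8788]),
([1.1047,.3089,1.3875,.2953,1.7811,-.1359],[144.1,526.1,378.5],[-2.8421,-.3358,2.773])]
z=lambda a:R.from_euler('z',a);y=lambda a:R.from_euler('y',a)
def fk(q,p,s4=1,s6=1,full=False):
    h,a,L1,g,L2,b,e,d=p
    r0=z(q[0]);P=r0.apply([a,0,h]);r=r0*y(q[1]);S=P.copy();P=P+r.apply([g,0,L1]);E=P.copy()
    r=r*y(q[2]);E2=P+r.apply([b,0,0]);P=P+r.apply([b,0,L2]);r=r*z(s4*q[3])*y(q[4]);W=P.copy();P=P+r.apply([e,0,0]);r=r*z(s6*q[5]);P=P+r.apply([0,0,d])
    r=r*z(-np.pi/2)
    return (S,E,E2,W,P,r) if full else (P,r)
E
cat > fit.py <<'E'
from kin import *
for s4 in(1,-1):
 for s6 in (1,-1):
  def f(p):
    o=[]
    for q,P,e in D:
      A,r=fk(q,p,s4,s6);o+=list(A-P)+list(1000*(r.inv()*R.from_euler('xyz',e)).as_rotvec())
    o+=[1e-2*(p[1]),1e-2*p[3],1e-2*p[5],1e-2*p[6]]
    return o
  s=least_squares(f,[200,0,450,0,450,0,0,250]);print(s4,s6,s.cost,s.x.round(1),np.round(s.fun[-10:],1))
E
python3 fit.py
```

```text
1 1 19738744.3426699 [295.6  -1.  571.6  -1.1 495.1  60.6  -1.1 376.3] [ 3.0000e-01 -7.0000e-01 -0.0000e+00  0.0000e+00  1.0000e-01 -3.1416e+03
 -0.0000e+00 -0.0000e+00  6.0000e-01 -0.0000e+00]
1 -1 18874778.970339626 [295.6  -1.  571.6  -1.1 495.1  60.6  -1.1 376.3] [ 3.0000e-01 -7.0000e-01 -0.0000e+00 -0.0000e+00 -1.0000e-01  2.8698e+03
 -0.0000e+00 -0.0000e+00  6.0000e-01 -0.0000e+00]
-1 1 19372420.363536388 [  72.2  144.6   10.6  161.1  390.4 -276.5  157.2  -80.1] [ 9.6900e+01  2.5000e+01  2.8000e+00 -8.5320e+02 -1.1670e+02  2.8947e+03
  1.4000e+00  1.6000e+00 -2.8000e+00  1.6000e+00]
-1 -1 18572853.012672305 [  72.2  144.6   10.6  161.1  390.4 -276.5  157.2  -80.1] [ 9.6900e+01  2.5000e+01  2.8000e+00 -8.0000e+02 -0.0000e+00  2.6412e+03
  1.4000e+00  1.6000e+00 -2.8000e+00  1.6000e+00]
```

```bash
sed -i 's/z(-np.pi\/2)/z(np.pi\/2)/' kin.py; python3 fit.py | head -1; cat >> kin.py <<'E'
p0=[295.6,-1,571.6,-1.1,495.1,60.6,-1.1,376.3]
def ik(P,e,q0):
    Rt=R.from_euler('xyz',e)
    f=lambda q:np.r_[fk(q,p0)[0]-P,300*(fk(q,p0)[1].inv()*Rt).as_rotvec()]
    s=least_squares(f,q0);return s.x,s.cost
E
python3 - <<'E'
from kin import *
np.set_printoptions(suppress=True,precision=3)
for P in([564,76,70],[564,76,250],[612,80,70]):
 for yaw,q6 in((.0925,-1.6),(.0925,1.6),(np.pi+.0925,1.6),(np.pi+.0925,-1.6)):
  q,c=ik(P,[np.pi,0,yaw],[.14,.2,2,0,1,q6])
  if c<1:
   S,E,E2,W,_,_=fk(q,p0,full=True);print(P,yaw,q,E.round(),E2.round(),W.round())
E
```

```text
1 1 4.102516093086745 [295.6  -1.  571.6  -1.1 495.1  60.6  -1.1 376.3] [ 0.3 -0.7 -0.  -0.   0.   0.  -0.  -0.   0.6 -0. ]
[564, 76, 70] 0.0925 [ 0.134  0.425  1.86  -0.     0.856 -4.671] [232.  31. 817.] [192.  26. 771.] [563.  76. 446.]
[564, 76, 70] 0.0925 [ 0.134  0.425  1.86  -0.     0.856  1.612] [232.  31. 817.] [192.  26. 771.] [563.  76. 446.]
[564, 76, 70] 3.234092653589793 [ 0.134  0.425  1.86   0.     0.856 -1.529] [232.  31. 817.] [192.  26. 771.] [563.  76. 446.]
[564, 76, 70] 3.234092653589793 [ 0.134  0.425  1.86   0.     0.856 -1.529] [232.  31. 817.] [192.  26. 771.] [563.  76. 446.]
[564, 76, 250] 0.0925 [ 0.134  0.222  1.699 -0.     1.22  -4.671] [123.  17. 853.] [102.  14. 796.] [563.  76. 626.]
[564, 76, 250] 0.0925 [ 0.134  0.222  1.699 -0.     1.22   1.612] [123.  17. 853.] [102.  14. 796.] [563.  76. 626.]
[564, 76, 250] 3.234092653589793 [ 0.134  0.222  1.699 -0.     1.22  -1.529] [123.  17. 853.] [102.  14. 796.] [563.  76. 626.]
[564, 76, 250] 3.234092653589793 [ 0.134  0.222  1.699  0.     1.22  -1.529] [123.  17. 853.] [102.  14. 796.] [563.  76. 626.]
[612, 80, 70] 0.0925 [ 0.13   0.487  1.753 -0.     0.901 -4.675] [263.  34. 801.] [226.  30. 754.] [611.  80. 446.]
[612, 80, 70] 0.0925 [ 0.13   0.487  1.753 -0.     0.901  1.608] [263.  34. 801.] [226.  30. 754.] [611.  80. 446.]
[612, 80, 70] 3.234092653589793 [ 0.13   0.487  1.753  0.     0.901 -1.533] [263.  34. 801.] [226.  30. 754.] [611.  80. 446.]
[612, 80, 70] 3.234092653589793 [ 0.13   0.487  1.753  0.     0.901 -1.533] [263.  34. 801.] [226.  30. 754.] [611.  80. 446.]
```

Request:
servo_tool --rows '[[60,[0,0,0],[0,-10,0]],[60,[0,0,0],[0,-10,0]],[60,[0,0,0],[-8,0,0]],[60,[0,0,0],[-8,0,0]],[60,[0,0,-20],[0,0,-6.8]],[60,[0,0,-20],[0,0,-6.8]],[60,[0,0,0],[0,0,-6.8]],[60,[0,0,0],[0,0,0]]]'

```text
clock: 3.72
eef_pos: [141.1, 526.9, 420.9]
tcp_rot: [3.141, 0.002, -3.048]
contact_force: [0.3, 1.1, 0.4]
opening: 0.703
```

```bash
cat > ov.py <<'E'
from h import *
def S(x,y,z,c=(617.2,78.9),a=np.radians(5.3)):
    return np.array([c[0]+x*np.cos(a)-y*np.sin(a),c[1]+x*np.sin(a)+y*np.cos(a),z])
def rect(x0,x1,y0,y1,z):return [(x0,y0,z),(x1,y0,z),(x1,y1,z),(x0,y1,z)]
def crop(im,cam,box,k,shapes,**kw):
    x0,y0,x1,y1=box;o=cv2.resize(im[y0:y1,x0:x1],None,fx=k,fy=k,interpolation=cv2.INTER_CUBIC)
    for s,col in shapes:
        p=np.array([(px(cam,S(*q,**kw))-[x0,y0]+.5)*k for q in s]);cv2.polylines(o,[np.round(p*8).astype(int)],True,col,1,cv2.LINE_AA,3)
    return o
sh=[(rect(-86,86,-70,70,55),(0,0,255)),(rect(-78,60,30,66,88),(0,200,0)),(rect(26,59,-40,26,80),(255,0,0)),(rect(-86,60,-54,18,63),(255,0,255))]
def circ(x,y,z,r=30.5):return [(x+r*np.cos(t),y+r*np.sin(t),z) for t in np.arange(0,6.28,.2)]
E
python3 - <<'E'
from ov import *
t=cv2.imread("pics/top0.png");s=cv2.imread("pics/side0.png")
A=crop(t,"top",(235,115,315,205),6.6,sh+[(circ(-10,-18,77),(0,200,200))])
B=crop(s,"side",(220,205,320,280),5,sh+[(circ(-10,-18,77),(0,200,200))])
B=cv2.resize(B,(270*1,int(270*B.shape[0]/B.shape[1])))
cv2.imwrite("pics/o1.png",A)
for c in("top","side"):
  for b in trace(c,"dish"):
    if b["conf"]<.4:continue
    e=cv2.fitEllipse(np.argwhere(b["mask"])[:,::-1].astype(np.float32)) if 0 else np.argwhere(b["mask"])[:,::-1].mean(0)
    print(c,round(b["conf"],2),e.round(1),ray(c,e,75).round(1),b["mask"].sum())
E
```

```text
top 0.97 [370.9 168.3] [ 588.8 -168.5   75. ] 417
top 0.9 [281.7 162.4] [606.   59.5  75. ] 459
top 0.68 [347.9 151.8] [ 631.9 -110.1   75. ] 376
top 0.53 [235.8 266.4] [346.1 175.1  75. ] 379
side 0.82 [297.7 204.2] [576.5 -43.4  75. ] 245
side 0.7 [278. 212.] [615.9   1.5  75. ] 205
side 0.61 [277.6 226.1] [605.  66.  75.] 421
side 0.56 [409.6 295. ] [355.3 268.4  75. ] 674
```

View pics/o1.png

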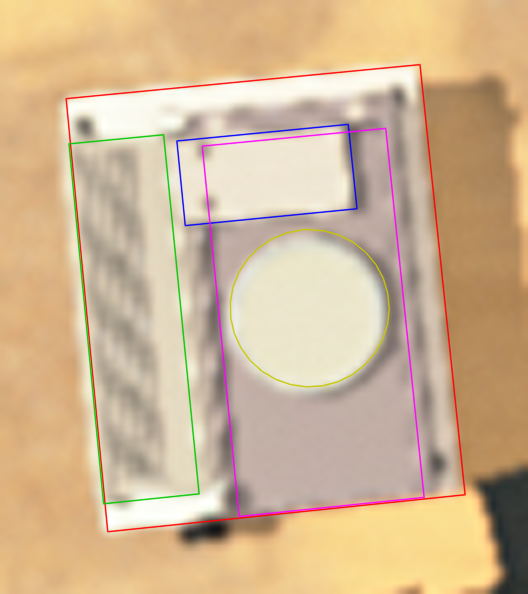

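Request:
servo_tool --rows '[[60,[-31,-39.3,0],[0,0,0]],[60,[-31,-39.3,0],[0,0,0]],[60,[-31,-39.3,0],[0,0,0]],[60,[-31,-39.3,0],[0,0,0]],[60,[-31,-39.3,0],[0,0,0]],[60,[-31,-39.3,0],[0,0,0]],[60,[-31,-39.3,0],[0,0,0]],[60,[-31,-39.3,0],[0,0,0]]]'

```text
clock: 4.82
eef_pos: [418.8, 235.1, 420.5]
tcp_rot: [-3.141, 0.0, -3.05]
contact_force: [0.3, 0.4, 0.6]
opening: 0.7
```

Request:
servo_tool --rows '[[60,[-31,-39.3,0],[0,0,0]],[60,[-31,-39.3,0],[0,0,0]],[60,[-31,-39.3,0],[0,0,0]],[60,[-31,-39.3,0],[0,0,0]],[60,[0,0,0],[0,0,0]],[60,[0,0,0],[0,0,0]]]'

```text
clock: 5.58
eef_pos: [555.7, 91.5, 420.2]
tcp_rot: [3.142, -0.001, -3.05]
contact_force: [-1.0, 0.4, 0.3]
opening: 0.7
```

```bash
python3 st.py
```

```text
5.575 [ 0.1606  0.1234  1.4591  0.0001  1.5601 -1.5018] [555.7  91.5 420.2] [ 3.1416 -0.001  -3.05  ] [-1.   0.4  0.3] 0.6999421605447346
```

Request:
servo_tool --rows '[[60,[0,0,45],[0,0,0]],[60,[0,0,45],[0,0,0]],[60,[0,0,45],[0,0,0]],[60,[0,0,45],[0,0,0]],[60,[0,0,45],[0,0,0]],[60,[0,0,45],[0,0,0]],[60,[0,0,25],[0,0,0]],[60,[0,0,0],[0,0,0]]]'

```text
clock: 6.58
eef_pos: [553.9, 92.2, 124.3]
tcp_rot: [-3.141, -0.004, -3.047]
contact_force: [0.1, 0.1, 0.5]
opening: 0.701
```

```bash
python3 st.py; python3 - <<'E'
from ov import *
s=grab_frame("side");t=grab_frame("top");cv2.imwrite("pics/s2.png",s)
kw=dict(c=(617,77.5))
P=sense()["eef_pos"];print([px("side",P).round(1)])
B=crop(s,"side",(215,150,375,290),5,sh+[(circ(-11,-18,77),(0,200,200))],**kw)
cv2.imwrite("pics/o2.png",cv2.resize(B,(600,525)))
E
```

```text
6.575 [ 0.1623  0.3437  1.8376  0.      0.9639 -1.5026] [553.9  92.2 124.3] [-3.1414 -0.0036 -3.0474] [0.1 0.1 0.5] 0.7011260833926718
[array([298.4, 210.9])]
```

View pics/o2.png

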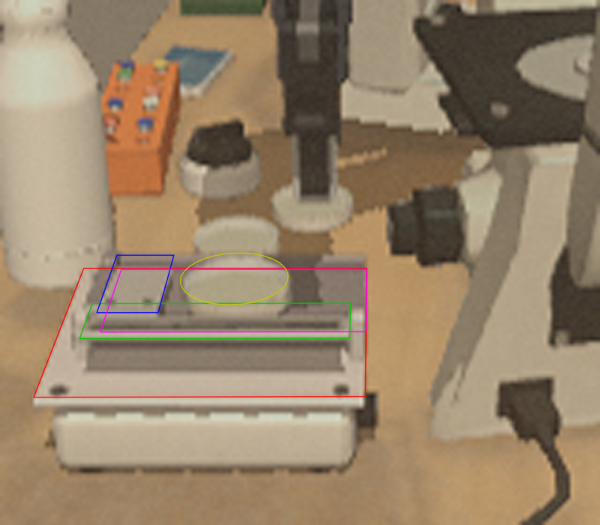

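```bash
python3 - <<'E'
from ov import *
f=lambda P:(px("side",P)-[215,150])*3.75
for z in(124,130,136,142,148):print(z,f([551,129,z]).round(),f([557,55,z]).round(), "R edge",f([540,129,z]).round(),f([562,129,z]).round())
for z in(124,130,136,142,148):print((px("top",[551,129,z])).round(),(px("top",[557,55,z])).round())
t=grab_frame("top");o=cv2.resize(t[120:220,230:330],None,fx=6,fy=6,interpolation=cv2.INTER_CUBIC)
s=cv2.imread("pics/s2.png")
cv2.imwrite("pics/o3.png",np.hstack([o,cv2.resize(s[150:250,280:312],(192,600),interpolation=cv2.INTER_CUBIC)]))
E
```

```text
124 [314. 266.] [320. 202.] R edge [335. 267.] [292. 265.]
130 [313. 256.] [320. 193.] R edge [335. 257.] [292. 255.]
136 [313. 245.] [320. 183.] R edge [335. 246.] [292. 244.]
142 [313. 235.] [320. 173.] R edge [335. 236.] [291. 234.]
148 [313. 224.] [320. 163.] R edge [335. 225.] [291. 223.]
[251. 182.] [282. 179.]
[251. 182.] [282. 179.]
[251. 182.] [282. 179.]
[250. 181.] [282. 179.]
[250. 181.] [282. 178.]
```

View pics/o3.png

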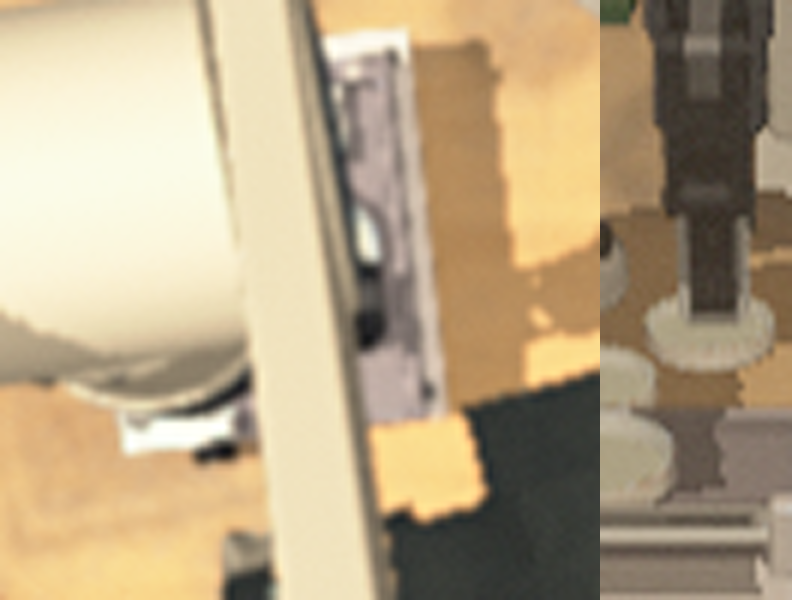

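```bash
cat > gv.py <<'E'
from ov import *
from scipy.spatial.transform import Rotation as R
def g(name,op=60.,boxes=((120,60,380,260),(225,60,345,180))):
    st=sense();P=st["eef_pos"];r=R.from_euler('xyz',st["tcp_rot"])
    def box(x,y,z):
        c=np.array([[a,b,d] for d in z for a,b in((x[0],y[0]),(x[1],y[0]),(x[1],y[1]),(x[0],y[1]))]);return P+r.apply(c)
    B=[(box((-11,11),(op/2,op/2+14.5),(-50,0)),(0,255,0)),(box((-11,11),(-op/2-14.5,-op/2),(-50,0)),(0,0,255)),(box((-38,38),(-42,42),(-150,-73)),(255,0,0))]
    out=[]
    for cam,(x0,y0,x1,y1) in zip(("top","side"),boxes):
        im=grab_frame(cam);k=400/(x1-x0);o=cv2.resize(im[y0:y1,x0:x1],None,fx=k,fy=k,interpolation=cv2.INTER_CUBIC)
        for b,col in B:
            q=np.array([(px(cam,p)-[x0,y0]+.5)*k for p in b]).round().astype(int)
            cv2.polylines(o,[q[:4],q[4:]],True,col,1)
            for i in range(4):cv2.line(o,tuple(map(int,q[i])),tuple(map(int,q[i+4])),col,1)
        out.append(o)
    h=max(o.shape[0] for o in out);out=[cv2.copyMakeBorder(o,0,h-o.shape[0],0,0,cv2.BORDER_CONSTANT) for o in out]
    cv2.imwrite(f"pics/{name}.png",np.hstack(out))
E
python3 -c "
from gv import *
g('g1')"
```

```text
(no output)
```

View pics/g1.png

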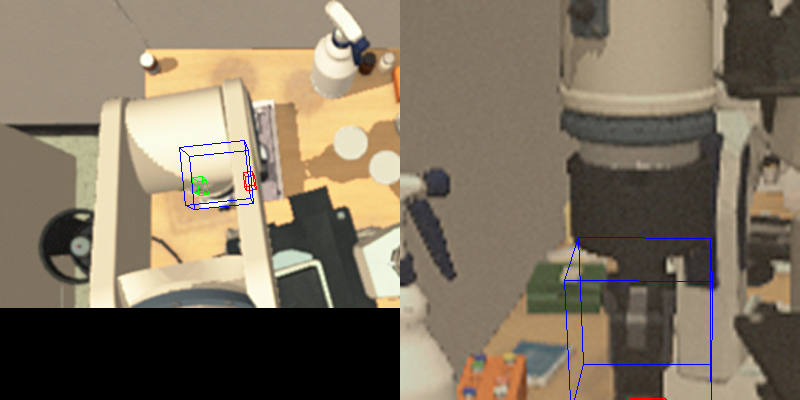

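Request:
servo_tool --rows '[[84,[0,0,0],[0,0,0]],[84,[0,0,0],[0,0,0]],[84,[0,0,0],[0,0,0]]]'

```text
clock: 7.2
eef_pos: [555.9, 91.3, 125.8]
tcp_rot: [3.142, 0.0, -3.048]
contact_force: [-0.7, 0.5, 0.1]
opening: 0.987
```

```bash
python3 - <<'E'
from ov import *
s=grab_frame("side");cv2.imwrite("pics/s3.png",s)
a=cv2.imread("pics/s2.png")
f=lambda i:cv2.resize(i[90:250,270:328],None,fx=3.7,fy=3.7,interpolation=cv2.INTER_CUBIC)
d=cv2.absdiff(a,s)
cv2.imwrite("pics/d1.png",np.hstack([f(a),f(s),np.clip(3*f(d).astype(int),0,255).astype(np.uint8)]))
print(px("side",[551,129,124]),px("side",[557,55,124]))
st=sense();print(st["eef_pos"],st["opening"])
E
```

```text
[298.6428294  221.03033359] [300.39366831 203.98016488]
[555.90442142  91.31119779 125.77735466] 0.9801981109653897
```

View pics/d1.png

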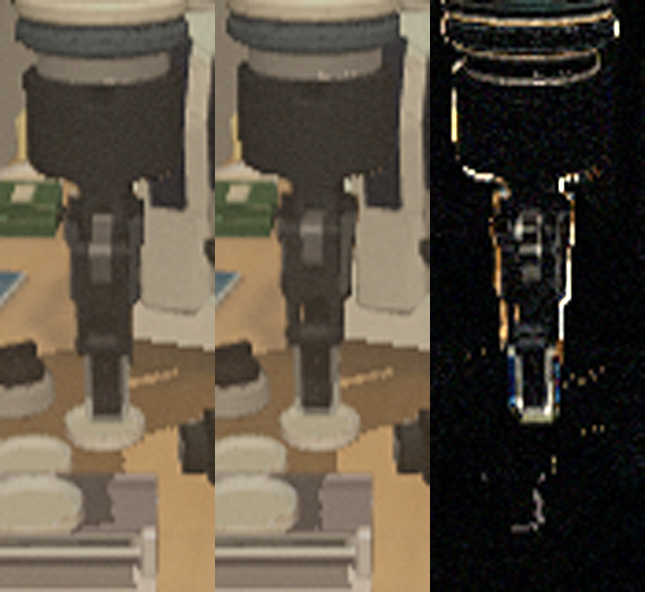

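Request:
servo_tool --rows '[[60,[0,0,0],[0,0,0]],[60,[0,0,10],[0,0,0]],[60,[0,0,10],[0,0,0]],[60,[0,0,6],[0,0,0]],[60,[0,0,0],[0,0,0]]]'

```text
clock: 7.88
eef_pos: [555.4, 91.3, 98.9]
tcp_rot: [-3.141, -0.001, -3.048]
contact_force: [0.2, -0.2, -0.4]
opening: 0.701
```

```bash
python3 st.py; python3 - <<'E'
from ov import *
s=grab_frame("side");cv2.imwrite("pics/s4.png",s)
P=sense()["eef_pos"]
o=cv2.resize(s[:290,190:390],None,fx=2.05,fy=2.05,interpolation=cv2.INTER_CUBIC)
def dot(q,c):
    u=(px("side",q)-[190,0]+.5)*2.05;cv2.circle(o,tuple(map(int,u)),2,c,-1)
for h in range(0,400,25):dot(P+[0,0,h],(0,255,0) if h%50==0 else (0,0,255))
for dy in(37,-37):dot(P+[-3.4*np.sign(dy),dy,0],(255,0,0))
z=cv2.resize(s[150:250,255:335],(464,580),interpolation=cv2.INTER_CUBIC)
h=max(o.shape[0],z.shape[0]);o=o[:580]if o.shape[0]>580 else o
o=cv2.copyMakeBorder(o,0,max(0,580-o.shape[0]),0,0,cv2.BORDER_CONSTANT)
im=np.hstack([o,z]);cv2.imwrite("pics/f1.png",im[:, :800]);print(im.shape,px("side",P+[-3,37,0]))
E
```

```text
7.875 [ 0.1603  0.3775  1.8552 -0.      0.9104 -1.5038] [555.4  91.3  98.9] [-3.1415 -0.0014 -3.0483] [ 0.2 -0.2 -0.4] 0.7009580231251952
(580, 874, 3) [298.03788762 232.05729201]
```

View pics/f1.png

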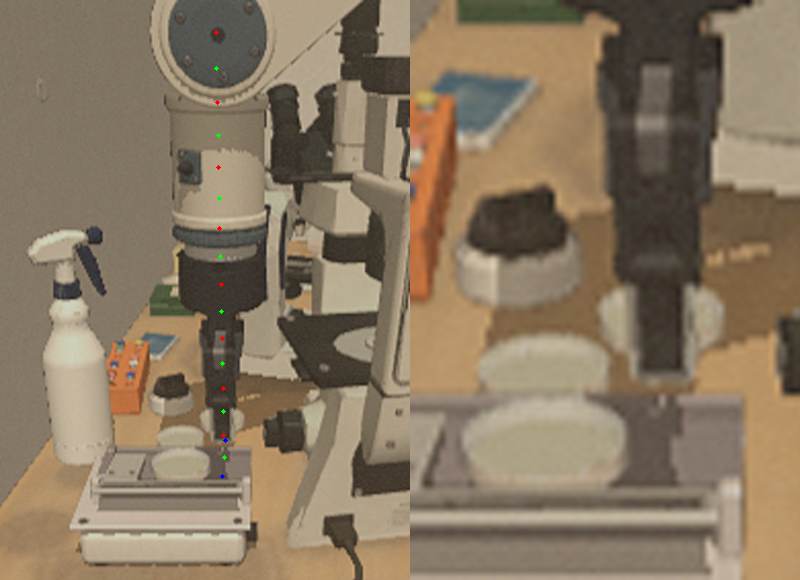

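Request:
servo_tool --rows '[[60,[0,0,5],[0,0,0]],[60,[0,0,0],[0,0,0]],[60,[0,0,5],[0,0,0]],[60,[0,0,0],[0,0,0]]]'

```text
clock: 8.43
eef_pos: [555.6, 91.3, 89.3]
tcp_rot: [-3.142, -0.001, -3.048]
contact_force: [-0.5, 0.5, 0.3]
opening: 0.701
```

Request:
servo_tool --rows '[[60,[0,0,5],[0,0,0]],[60,[0,0,0],[0,0,0]]]'

```text
clock: 8.68
eef_pos: [555.6, 91.3, 84.3]
tcp_rot: [-3.142, -0.001, -3.048]
contact_force: [-0.3, -0.1, 0.4]
opening: 0.702
```

Request:
servo_tool --rows '[[60,[0,0,4],[0,0,0]],[60,[0,0,0],[0,0,0]]]'

```text
clock: 8.93
eef_pos: [555.6, 91.3, 80.3]
tcp_rot: [-3.142, -0.001, -3.048]
contact_force: [0.6, 0.1, -0.1]
opening: 0.7
```

```bash
python3 st.py; python3 - <<'E'
from ov import *
s=grab_frame("side");cv2.imwrite("pics/s5.png",s)
st=sense();print(st["wrist_torque"],st["contact_force"])
for b in boxes_of("side","hold_down")[:2]+boxes_of("side","flap")[:2]+boxes_of("side","thumb_bar")[:2]: print(round(b["conf"],2),w("side",b["centre"]).round())
a=cv2.imread("pics/s2.png");d=cv2.absdiff(a,s).max(2)
# bar/flap region changes
sub=d[215:262,225:318];print("changed",(sub>40).sum())
# tip row in column
for f in("s2","s3","s4","s5"):
    i=cv2.cvtColor(cv2.imread(f"pics/{f}.png"),6).astype(int);print(f,i[196:240,299].tolist())
E
```

```text
8.925 [ 0.1603  0.4028  1.8674 -0.      0.8719 -1.5038] [555.6  91.3  80.3] [-3.1415 -0.0005 -3.0483] [ 0.6  0.1 -0.1] 0.7000466967602329
[ 0.0075387   0.04985658 -0.03611062] [-0.43732453  0.00774509 -0.32803466]
0.72 [633. 123.  85.]
0.83 [635. 122.  85.]
0.51 [ 670. -210.   25.]
changed 46
s2 [57, 56, 59, 57, 51, 57, 96, 116, 149, 163, 160, 164, 171, 175, 179, 151, 109, 106, 112, 110, 106, 100, 90, 89, 103, 112, 118, 107, 88, 87, 86, 85, 86, 85, 83, 110, 129, 117, 127, 117, 88, 93, 166, 179]
s3 [59, 55, 57, 50, 92, 107, 145, 165, 163, 162, 160, 160, 166, 174, 176, 151, 109, 109, 110, 110, 107, 102, 92, 104, 116, 112, 116, 126, 126, 123, 124, 123, 123, 124, 122, 124, 123, 113, 135, 120, 86, 93, 166, 181]
s4 [66, 60, 54, 50, 55, 53, 55, 52, 53, 54, 58, 57, 62, 62, 61, 65, 57, 63, 97, 112, 106, 102, 93, 89, 87, 85, 88, 85, 88, 87, 89, 86, 86, 87, 85, 87, 86, 84, 125, 120, 85, 88, 166, 179]
s5 [61, 58, 49, 57, 53, 55, 60, 77, 75, 65, 60, 55, 54, 55, 58, 59, 51, 58, 60, 59, 59, 60, 62, 64, 61, 55, 73, 101, 108, 93, 86, 83, 84, 84, 89, 85, 84, 83, 125, 122, 86, 95, 164, 178]
```

Request:
servo_tool --rows '[[60,[0,0,4],[0,0,0]],[60,[0,0,0],[0,0,0]]]'

```text
clock: 9.38
eef_pos: [555.6, 91.3, 76.3]
tcp_rot: [-3.142, -0.001, -3.048]
contact_force: [-0.5, -0.2, 0.9]
opening: 0.7
```

Request:
servo_tool --rows '[[60,[0,0,4],[0,0,0]],[60,[0,0,0],[0,0,0]]]'

```text
clock: 9.62
eef_pos: [555.6, 91.3, 72.3]
tcp_rot: [-3.142, -0.001, -3.048]
contact_force: [0.3, 0.3, -0.3]
opening: 0.701
```

```bash
python3 st.py; python3 - <<'E'
from ov import *
kw=dict(c=(617,77.5))
s=grab_frame("side");t=grab_frame("top");cv2.imwrite("pics/s6.png",s);cv2.imwrite("pics/t6.png",t)
print("bar at tip",px("side",S(-60,52.5,88,**kw)),"floor",px("side",S(-60,-18,63,**kw)))
i=cv2.cvtColor(s,6).astype(int);print(i[210:250,299].tolist())
T=cv2.cvtColor(t,6).astype(int)
a=cv2.resize(s[160:260,255:335],(480,600),interpolation=cv2.INTER_CUBIC)
b=cv2.resize(t[130:210,270:310],(300,600),interpolation=cv2.INTER_CUBIC)
cv2.imwrite("pics/v6.png",np.hstack([a,b]))
E
```

```text
9.625 [ 0.1603  0.4142  1.8722 -0.      0.8558 -1.5038] [555.6  91.3  72.3] [-3.1415 -0.0006 -3.0484] [ 0.3  0.3 -0.3] 0.7010350059966053
bar at tip [298.56567599 236.01847026] floor [300.00123556 229.21034439]
[60, 60, 55, 49, 60, 57, 52, 57, 58, 61, 63, 62, 62, 57, 63, 57, 86, 102, 97, 87, 87, 87, 86, 86, 97, 99, 87, 91, 166, 177, 129, 83, 94, 115, 128, 124, 128, 123, 123, 159]
```

View pics/v6.png

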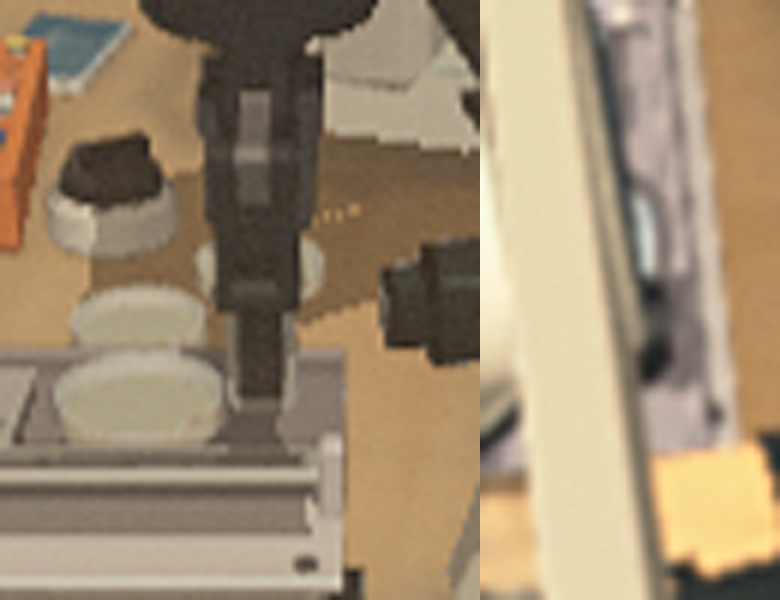

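```bash
python3 - <<'E'
from ov import *
kw=dict(c=(617,77.5))
def L(c,u):
    K,T=cal(c);Ti=np.linalg.inv(T);d=Ti[:3,:3]@np.linalg.inv(K)@np.r_[u,1];return Ti[:3,3],d/np.linalg.norm(d)
for z in(63,70,77,85,95,110,130):print(z,"side",ray("side",(298.5,226),z).round(),"top edge",ray("top",(294.5,176),z).round())
print("W top",px("top",[555,92,448]),"TCP top",px("top",[555,91,72]))
i=cv2.cvtColor(cv2.imread("pics/t6.png"),6).astype(int)
for r in range(160,186,2):print(r,i[r,276:312].tolist())
E
```

```text
63 side [564.  40.  63.] top edge [572.  28.  63.]
70 side [562.  53.  70.] top edge [571.  27.  70.]
77 side [560.  65.  77.] top edge [571.  27.  77.]
85 side [558.  79.  85.] top edge [570.  27.  85.]
95 side [556.  97.  95.] top edge [568.  27.  95.]
110 side [552. 123. 110.] top edge [567.  26. 110.]
130 side [547. 159. 130.] top edge [564.  26. 130.]
W top [245.21126108 158.23882234] TCP top [269.42457759 182.56893951]
160 [218, 217, 217, 219, 217, 218, 219, 220, 210, 166, 143, 169, 153, 99, 107, 176, 201, 144, 120, 145, 170, 157, 164, 190, 191, 171, 147, 139, 142, 141, 143, 143, 141, 142, 140, 141]
162 [218, 219, 217, 217, 217, 219, 219, 217, 213, 179, 141, 155, 162, 120, 101, 168, 210, 157, 117, 139, 172, 160, 154, 189, 199, 187, 151, 141, 142, 144, 142, 144, 142, 144, 143, 143]
164 [217, 217, 216, 218, 218, 218, 217, 219, 216, 194, 143, 143, 166, 139, 91, 150, 205, 156, 120, 150, 185, 164, 137, 174, 195, 182, 141, 138, 144, 144, 147, 147, 149, 149, 147, 146]
166 [217, 217, 217, 218, 217, 216, 218, 219, 219, 206, 156, 130, 155, 151, 103, 106, 143, 122, 115, 133, 148, 135, 125
[... 1000 characters left out ...]
18, 218, 218, 219, 220, 215, 197, 147, 115, 100, 58, 34, 34, 48, 78, 105, 112, 113, 124, 162, 195, 194, 172, 150, 145, 146, 149, 145, 148, 148, 148]
180 [220, 220, 218, 217, 217, 218, 218, 217, 218, 219, 220, 207, 159, 114, 102, 71, 51, 73, 102, 116, 114, 112, 127, 131, 159, 195, 204, 193, 160, 148, 148, 148, 148, 150, 148, 148]
182 [222, 221, 218, 218, 218, 217, 217, 218, 218, 219, 220, 210, 174, 124, 111, 129, 155, 168, 172, 161, 159, 168, 181, 163, 148, 187, 201, 186, 149, 145, 148, 148, 151, 150, 149, 149]
184 [220, 222, 217, 218, 218, 216, 218, 218, 216, 219, 219, 213, 186, 136, 114, 135, 170, 181, 182, 180, 180, 188, 192, 165, 109, 106, 154, 181, 155, 145, 147, 150, 151, 149, 152, 153]
```

Request:
servo_tool --rows '[[60,[0,0,4],[0,0,0]],[60,[0,0,0],[0,0,0]]]'

```text
clock: 9.98
eef_pos: [555.6, 91.3, 68.3]
tcp_rot: [-3.142, -0.001, -3.048]
contact_force: [0.1, -0.7, 0.0]
opening: 0.706
```

Request:
servo_tool --rows '[[60,[0,0,4],[0,0,0]],[60,[0,0,0],[0,0,0]]]'

```text
clock: 10.22
eef_pos: [555.6, 91.3, 64.3]
tcp_rot: [-3.142, -0.001, -3.048]
contact_force: [-0.3, -0.4, -0.4]
opening: 0.703
```

Request:
servo_tool --rows '[[60,[0,0,4],[0,0,0]],[60,[0,0,0],[0,0,0]]]'

```text
clock: 10.48
eef_pos: [555.6, 91.3, 60.3]
tcp_rot: [-3.142, -0.001, -3.048]
contact_force: [-1.1, 0.2, -0.0]
opening: 0.704
```

```bash
python3 st.py; python3 - <<'E'
from ov import *
s=grab_frame("side");cv2.imwrite("pics/s7.png",s);st=sense();print(st["contact_force"],st["wrist_torque"])
i=cv2.cvtColor(s,6).astype(int);print(i[210:250,299].tolist())
for b in boxes_of("side","flap")[:2]+boxes_of("side","dish")[:2]: print(round(b["conf"],2),w("side",b["centre"]).round())
E
```

```text
10.475 [ 0.1603  0.4315  1.879  -0.      0.8317 -1.5038] [555.6  91.3  60.3] [-3.1415 -0.0006 -3.0483] [-1.1  0.2 -0. ] 0.7036995899773436
[ 0.70317875 -0.24294475  0.79525836] [-0.01623216  0.03301786 -0.05118499]
[51, 53, 64, 79, 80, 65, 61, 53, 50, 54, 50, 58, 57, 56, 59, 61, 64, 61, 65, 64, 57, 67, 101, 106, 102, 86, 81, 95, 167, 177, 129, 85, 91, 114, 128, 124, 124, 125, 119, 160]
0.7 [634. 123.  86.]
0.94 [339. 191.  12.]
0.71 [ 639. -115.   10.]
```

Request:
servo_tool --rows '[[60,[0,0,4],[0,0,0]],[60,[0,0,0],[0,0,0]]]'

```text
clock: 10.88
eef_pos: [555.6, 91.4, 56.3]
tcp_rot: [-3.142, -0.001, -3.048]
contact_force: [0.2, -0.2, 0.8]
opening: 0.707
```

Request:
servo_tool --rows '[[60,[0,0,4],[0,0,0]],[60,[0,0,0],[0,0,0]]]'

```text
clock: 11.12
eef_pos: [556.0, 91.4, 52.6]
tcp_rot: [3.142, 0.0, -3.048]
contact_force: [-0.2, 0.6, 0.6]
opening: 0.7
```

Request:
servo_tool --rows '[[60,[0,0,3],[0,0,0]],[60,[0,0,0],[0,0,0]]]'

```text
clock: 11.38
eef_pos: [556.2, 91.6, 49.8]
tcp_rot: [3.141, 0.001, -3.048]
contact_force: [0.1, 1.3, 4.2]
opening: 0.706
```

```bash
python3 st.py; python3 - <<'E'
from ov import *
s=grab_frame("side");cv2.imwrite("pics/s8.png",s);st=sense();print(st["contact_force"],st["wrist_torque"])
i=cv2.cvtColor(s,6).astype(int);print(i[210:250,299].tolist())
d=cv2.absdiff(s,cv2.imread("pics/s7.png")).max(2)>40;d[:,285:312]=0;p=np.argwhere(d);print(len(p),p.mean(0) if len(p) else 0)
E
```

```text
11.375 [ 0.1604  0.4472  1.8841  0.0004  0.8096 -1.5038] [556.2  91.6  49.8] [ 3.1413  0.0006 -3.0485] [0.1 1.3 4.2] 0.7059427080983584
[-0.25372194  1.75645218  4.6876216 ] [ 0.53548841 -0.05194808  0.0123767 ]
[58, 57, 60, 60, 53, 56, 52, 62, 74, 80, 63, 66, 59, 58, 58, 60, 56, 55, 58, 58, 64, 64, 63, 63, 65, 58, 86, 92, 98, 111, 172, 177, 127, 112, 125, 126, 124, 123, 125, 121]
1560 [ 91.40192308 326.92884615]
```

Request:
servo_tool --rows '[[60,[0,0,4],[0,0,0]],[60,[0,0,4],[0,0,0]],[60,[0,0,0],[0,0,0]]]'

```text
clock: 11.8
eef_pos: [556.3, 92.1, 41.9]
tcp_rot: [3.141, 0.001, -3.049]
contact_force: [-0.2, 5.5, 5.4]
opening: 0.703
```

Request:
servo_tool --rows '[[60,[0,0,3],[0,0,0]],[60,[0,0,2],[0,0,0]],[60,[0,0,0],[0,0,0]]]'

```text
clock: 12.18
eef_pos: [556.4, 91.8, 37.1]
tcp_rot: [3.141, 0.001, -3.048]
contact_force: [-0.5, 3.5, 6.7]
opening: 0.7
```

```bash
python3 st.py; python3 - <<'E'
from ov import *
kw=dict(c=(617,77.5))
s=grab_frame("side");cv2.imwrite("pics/s9.png",s);st=sense();print(st["contact_force"],st["wrist_torque"])
for b in boxes_of("side","flap")[:2]+boxes_of("side","dish")[:4]: print(round(b["conf"],2),w("side",b["centre"]).round())
def hd(a): # hold-down shapes at opening a
    f=lambda x,y,z:(x,26.5+(y-26.5)*np.cos(a)+(z-77)*np.sin(a),77+(z-77)*np.cos(a)-(y-26.5)*np.sin(a))
    return [([f(*q) for q in rect(-78,60,28,65,88)],(0,200,0)),([f(*q) for q in rect(26,59,-40,26,78)],(255,0,0))]
o=crop(s,"side",(225,170,325,275),5.7,hd(.5)+[(circ(-11,-18,77),(0,200,200))],**kw)
cv2.imwrite("pics/v9.png",o)
E
```

```text
12.175 [ 0.1606  0.4665  1.8901  0.0006  0.7839 -1.5038] [556.4  91.8  37.1] [ 3.1411  0.001  -3.0485] [-0.5  3.5  6.7] 0.7003903735980833
[-0.25520158  4.14300596  6.48918482] [ 0.65913642  0.12567957 -0.01929601]
0.97 [635. 121.  76.]
0.85 [604.  70.  75.]
0.61 [341. 191.  11.]
0.6 [ 638. -111.   13.]
```

View pics/v9.png

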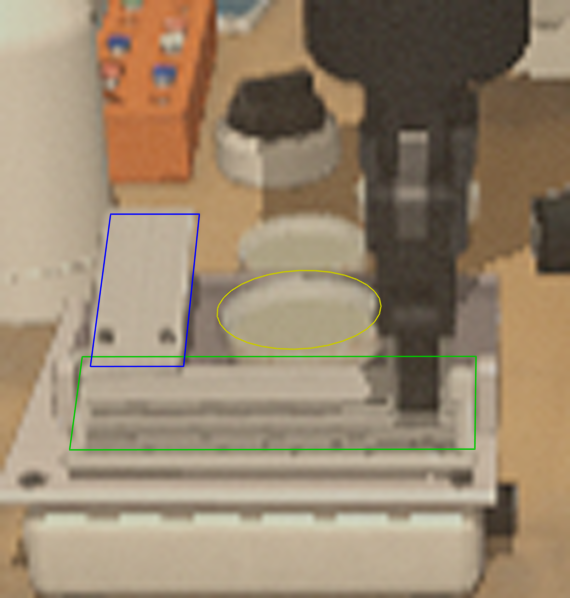

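Request:
servo_tool --rows '[[60,[0,0,2],[0,0,0]],[60,[0,0,2],[0,0,0]],[60,[-3,0,0],[0,0,0]],[60,[-4,0,0],[0,0,0]],[60,[-4,0,0],[0,0,0]],[60,[-4,0,0],[0,0,0]],[60,[0,0,0],[0,0,0]]]'

```text
clock: 13.2
eef_pos: [568.4, 93.8, 33.1]
tcp_rot: [3.14, -0.004, -3.048]
contact_force: [-10.6, 6.7, 17.2]
opening: 0.702
```

```bash
python3 st.py; cat > dd.py <<'E'
from ov import *
s=grab_frame("side");st=sense()
import sys;cv2.imwrite(f"pics/{sys.argv[1]}.png",s)
for b in trace("side","dish"):
    q=np.argwhere(b["mask"])[:,::-1]
    if abs(q.mean(0)[1]-225)<14 and q.mean(0)[0]<300:
        r=ray("side",q.mean(0),75);d=r[:2]-[617,77.5];a=np.radians(5.3)
        print("dish",round(b["conf"],2),q.mean(0).round(1),q.min(0),q.max(0),"left edge x",ray("side",(q.min(0)[0],q.mean(0)[1]),72).round(),"x_s",round(d@[np.cos(a),np.sin(a)],1),"y_s",round(d@[-np.sin(a),np.cos(a)],1))
for b in boxes_of("side","flap")[:1]+boxes_of("side","dish")[:3]: print(round(b["conf"],2),w("side",b["centre"]).round())
E
python3 dd.py s10
```

```text
13.2 [ 0.1598  0.4895  1.8604  0.0026  0.7959 -1.5059] [568.4  93.8  33.1] [ 3.14   -0.0044 -3.0485] [-10.6   6.7  17.2] 0.7017251484024366
dish 0.66 [274.7 212.1] [267 207] [281 216] left edge x [642.  -2.  72.] x_s -0.8 y_s -75.5
0.73 [631. 122.  73.]
0.8 [340. 190.  12.]
0.54 [614.  74.  77.]
0.48 [ 648. -108.   11.]
```

Request:
servo_tool --rows '[[60,[0,0,-3],[0,0,0]],[60,[0,0,0],[0,0,0]],[60,[0,0,0],[0,0,0]]]'

```text
clock: 13.78
eef_pos: [569.4, 93.5, 35.6]
tcp_rot: [3.141, -0.002, -3.048]
contact_force: [-4.4, 5.8, 5.7]
opening: 0.703
```

```bash
python3 st.py;python3 dd.py s11
```

```text
13.775 [ 0.1594  0.486   1.8589  0.0015  0.7989 -1.5056] [569.4  93.5  35.6] [ 3.1406 -0.0023 -3.0485] [-4.4  5.8  5.7] 0.7027250439335142
dish 0.63 [272.2 226.3] [260 218] [285 234] left edge x [643.  65.  72.] x_s -1.6 y_s -9.4
0.83 [633. 121.  72.]
0.71 [341. 191.  13.]
0.65 [ 647. -107.   12.]
0.61 [622. 136.  65.]
```

Request:
servo_tool --rows '[[60,[-4,0,0],[0,0,0]],[60,[-4,0,0],[0,0,0]],[60,[-4,0,0],[0,0,0]],[60,[0,0,0],[0,0,0]]]'

```text
clock: 14.48
eef_pos: [581.5, 94.1, 35.5]
tcp_rot: [3.141, -0.003, -3.048]
contact_force: [-4.8, 2.8, 7.0]
opening: 0.702
```

```bash
python3 st.py;python3 dd.py s12
```

```text
14.475 [ 0.1576  0.5007  1.8319  0.0007  0.8115 -1.5071] [581.5  94.1  35.5] [ 3.1412 -0.0026 -3.0482] [-4.8  2.8  7. ] 0.7018244493563437
dish 0.78 [267.2 226. ] [257 218] [279 233] left edge x [650.  64.  72.] x_s 9.0 y_s -10.8
0.61 [635. 122.  72.]
0.68 [340. 189.  12.]
0.63 [625.  75.  75.]
0.61 [ 657. -108.   13.]
```

Request:
servo_tool --rows '[[60,[-4,0,0],[0,0,0]],[60,[-4,0,0],[0,0,0]],[60,[-4,0,0],[0,0,0]],[60,[-3,0,0],[0,0,0]],[60,[0,0,0],[0,0,0]]]'

```text
clock: 15.3
eef_pos: [596.2, 95.5, 35.5]
tcp_rot: [3.141, -0.003, -3.048]
contact_force: [-5.4, 3.7, 6.3]
opening: 0.702
```

Request:
servo_tool --rows '[[60,[-3,0,0],[0,0,0]],[60,[0,0,0],[0,0,0]]]'

```text
clock: 15.55
eef_pos: [599.3, 95.8, 35.6]
tcp_rot: [3.141, -0.003, -3.048]
contact_force: [-4.5, 2.5, 7.4]
opening: 0.7
```

```bash
python3 st.py;python3 dd.py s13
```

```text
15.55 [ 0.1557  0.5224  1.7914  0.0007  0.8305 -1.5089] [599.3  95.8  35.6] [ 3.1412 -0.0028 -3.0482] [-4.5  2.5  7.4] 0.6995885828391053
dish 0.51 [262.1 226.1] [257 218] [269 233] left edge x [650.  65.  72.] x_s 19.7 y_s -10.5
dish 0.5 [286.9 213.1] [285 210] [289 216] left edge x [600.  -1.  72.] x_s -28.7 y_s -70.5
0.86 [630. 123.  73.]
0.91 [341. 190.  13.]
0.61 [637.  78.  74.]
0.59 [ 599. -166.   17.]
```

Request:
servo_tool --rows '[[60,[-2,0,0],[0,0,0]],[60,[0,0,0],[0,0,0]]]'

```text
clock: 16.0
eef_pos: [600.9, 95.9, 35.5]
tcp_rot: [3.141, -0.003, -3.048]
contact_force: [-5.0, 4.0, 7.1]
opening: 0.706
```

Request:
servo_tool --rows '[[60,[-2,0,0],[0,0,0]],[60,[0,0,0],[0,0,0]]]'

```text
clock: 16.25
eef_pos: [602.9, 96.1, 35.4]
tcp_rot: [3.141, -0.003, -3.048]
contact_force: [-4.7, 2.1, 6.6]
opening: 0.699
```

Request:
servo_tool --rows '[[60,[-2,0,0],[0,0,0]],[60,[0,0,0],[0,0,0]]]'

```text
clock: 16.5
eef_pos: [603.5, 96.1, 35.3]
tcp_rot: [3.141, -0.006, -3.048]
contact_force: [-10.1, 3.2, 9.6]
opening: 0.702
```

Request:
servo_tool --rows '[[60,[0,0,0],[0,0,0]],[60,[2,0,0],[0,0,0]],[60,[2,0,0],[0,0,0]],[60,[3,0,0],[0,0,0]],[60,[0,0,-2],[0,0,0]],[60,[0,0,-4],[0,0,0]],[60,[0,0,-4],[0,0,0]],[60,[0,0,-4],[0,0,0]]]'

```text
clock: 17.5
eef_pos: [599.4, 95.0, 49.7]
tcp_rot: [-3.141, -0.001, -3.048]
contact_force: [0.7, -0.4, -0.2]
opening: 0.701
```

Request:
servo_tool --rows '[[60,[0,0,-4],[0,0,0]],[60,[0,0,-6],[0,0,0]],[60,[0,0,-10],[0,0,0]],[60,[0,0,-20],[0,0,0]],[60,[0,0,-30],[0,0,0]],[60,[0,0,-30],[0,0,0]],[60,[0,0,0],[0,0,0]]]'

```text
clock: 18.38
eef_pos: [601.4, 95.8, 152.7]
tcp_rot: [3.141, 0.005, -3.048]
contact_force: [0.0, -0.1, -0.3]
opening: 0.7
```

```bash
python3 st.py;python3 dd.py s14; python3 - <<'E'
from ov import *
exec('''def hd(a):
    f=lambda x,y,z:(x,26.5+(y-26.5)*np.cos(a)+(z-77)*np.sin(a),77+(z-77)*np.cos(a)-(y-26.5)*np.sin(a))
    return [([f(*q) for q in rect(-78,60,28,65,88)],(0,200,0)),([f(*q) for q in rect(26,59,-40,26,78)],(255,0,0))]''')
s=grab_frame("side")
raw=crop(s,"side",(225,190,325,275),4,[])
o=crop(s,"side",(225,190,325,275),4,hd(.13)+[(circ(30,-18,77),(0,200,200))],c=(617,77.5))
cv2.imwrite("pics/v14.png",np.hstack([raw,o]))
E
```

```text
18.375 [ 0.1555  0.3742  1.7178 -0.      1.045  -1.5087] [601.4  95.8 152.7] [ 3.1413  0.0047 -3.0483] [ 0.  -0.1 -0.3] 0.700240222365918
dish 0.77 [264.7 226.5] [258 219] [272 233] left edge x [647.  66.  72.] x_s 14.1 y_s -8.8
dish 0.57 [277.8 212.1] [266 207] [289 216] left edge x [644.  -1.  72.] x_s -7.8 y_s -75.2
0.85 [630. 120.  87.]
0.64 [ 642. -111.   16.]
0.62 [ 596. -165.   16.]
0.62 [336. 189.  13.]
```

View pics/v14.png

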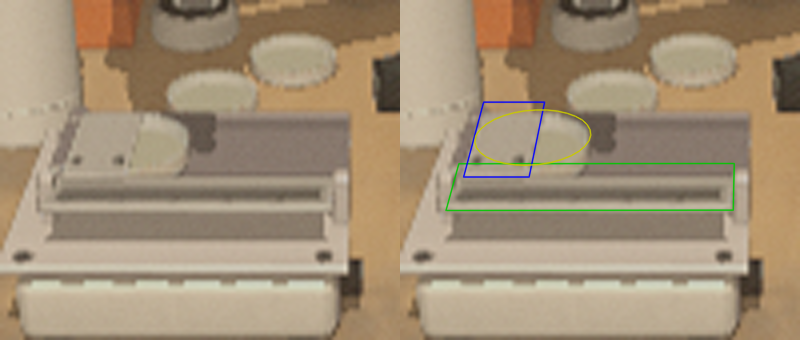

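```bash
python3 -c "
from rig import *
print(sign_off())"
```

```text
the job is handed in; nothing more can be done
None
```

The dish is home against the back stop with the flap closed on its lid, and I handed the job in at about 18.5 s on the robot's clock. `sign_off()` gives no verdict, so I can't say how it was judged.

**What I did:** With the fingers 60 mm apart and one tool pose, the left finger pressed the thumb bar down. The flap stood open at about 0.5 rad by image overlay, with 6–7 N on the bar. The right finger then pushed the dish along the nest under the open flap. At the back stop the push force jumped from 5 to 10 N. I backed the fingers off the dish about 7 mm, then lifted so the bar came up and the flap closed.

**Last checks:**
- **Dish:** its front edge in the side picture matches the home position to about 1 mm.
- **Flap:** it lies on the lid, as expected for about 0.13 rad. I could only judge the clamp by eye; I had no measurement of its force.
- **Robot:** it is clear, with wrist force about 0 N.
- **Other dishes:** the other two dishes stayed where they were, to within the detector's few-mm error. The timer was not measured again at the end.

**What disagreed:**
- **Fingertip height:** in the side picture the fingertips looked about 35 mm higher than the reported TCP. Contact with the bar also came at a TCP height of about 50 mm, where 83–88 mm was expected. I went by contact force and the picture and did not explain the gap.
- **High force:** pressing too deep at one point gave about 17 N downward on the bar; I raised the tool 3 mm before going on.
- **Dish network:** its mask for the loaded dish gave x = 14 mm in the shaker frame, because the flap hides part of the dish. I relied on the visible front edge instead.

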